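# Make up two desk kits

## Robot

A 6-joint arm with a two-finger parallel gripper is mounted at the origin on the work surface. World frame = base frame: x ahead of the robot, y to its left, z up, the work surface at z = 0. Lengths are in mm, angles in degrees, forces in N, time in s.
With the tool pointing down it reaches from about 400 to 925 mm from the base axis. Payload 12.5 kg.
Tool frame: the origin (TCP) lies between the finger pads; the fingertips stand 17 mm ahead of it and the grasp point (between the pads) lies 2 mm behind it; z points along the fingers, y is the line along which they close (so a half turn about z gives the same grasp; the last joint's range is limited). The gripper opens to 95 mm and grips with 3 to 60 N. Pads are 20 mm wide; open, the fingers measure 119 mm over their backs; the gripper's body (75 mm by 180 mm) begins 59 mm behind the grasp point.
Start: joints at [57.032, 28.126, 89.318, -0, 62.55, -6.05], TCP at [282.929, 557.311, 231.661] pointing down, gripper open.
Joint ranges: [-177.58, 177.58], [-47.91, 125.51], [2.72, 160], [-65.01, 245.01], [3.68, 167.84], [-153.87, 153.87]. Speed limits (degrees/s): [127.2, 127.2, 159.86, 180, 180, 180].

## Interface

Orientations are given as a 3x3 rotation matrix whose columns are the frame's x, y, z axes.
In Python, from rig import manip, viewer, job gives the robot as it stands. The module is installed in compiled form; this text tells all that it offers.
- The arm moves only by the tool drive_tool, never from a script. Its argument "moves" is a list of rows, each a list of 3 entries, a list of its own where there are three numbers: the gripper's target within -1 to 1 (shut at 1, half-way at 0, fully open at -1), then the shift along the tool's x, y, z in mm, then the turn about the tool's z in degrees. In form: [[jaw, [tx, ty, tz], twist], ...]. A call has 1 to 5 rows; each row shifts and turns the commanded pose from where the row before left it, along the tool's axes as they then stand; what a row does not reach is not made up. A row lasts 1/8 s, in which the tool goes at most 62.5 mm and 10.7 degrees, less where a joint would pass 70% of its speed; a pose out of reach is approached as far as the arm can. A call with a gripper value outside its range is refused whole. The fingers move at their own pace and stop on an object; "grip_force" is the grip in N (left out, the last holds). Time passes only in rows, so rows that do not move let the fingers close. It gives the time, the measured TCP pose, the force, the opening and the grip force at its end, in the units of the state.
- manip.observe(): the state, without advancing time (a new reading comes with each control period).
- viewer.grab_frame(name): name is "scene" or "top" or "wrist"; returns a dict with "pixels" (400x640x3 uint8, red, green, blue), "depth" (400x640 float32, mm along the optical axis (not along the pixel's ray), 0 where there is no reading), "vfov" (degrees; the focal length in pixels is half the picture's height over the tangent of half this angle, whatever the lens; pixels are square), "cx", "cy" (the principal point, pixels), "world_from_camera" (4x4, takes a point from camera to world coordinates); the wrist camera has in their place "tool_from_camera" (4x4, takes a point from camera to tool coordinates, whose origin is the TCP and whose axes are the flange's). Camera axes: x right, y down, z forward; pixel columns grow to the right and rows downward; lengths in mm; the calibration is good to about 2 mm. A picture is of the moment at which its call begins: read the wrist's pose just before it.
- job.finish_job(): hands the job in; it is judged then, once.
The state is a dict: "time_s": time; "q": joint angles; "joint_vel": joint speeds; "joint_torque": joint torques, N m; "tcp_pos": TCP position; "eef_rot": TCP orientation; "ft_force": force on the tool from outside, world axes, zero at the start; "torque": the same for the moment, N m; "opening": opening from 0.0 (shut) to 1.0 (fully open); "grip_force": force on a finger pad.
Only numpy, scipy, OpenCV 4.12 (cv2) and the standard library are available. Lean on these libraries where they do the work, as an engineer would, in place of code of your own. Each camera call takes 0.05 s, during which the arm holds its last target. There are 200 camera calls.

## Task

Make up the two kits from the stock on the desk, one thing to a compartment. The mailing kit goes in the three-compartment tray: the full-size stapler in the long compartment, the wide tape roll and the hand stamp in the two short ones, either way round; the workstation kit goes in the two-compartment tray: the mouse and the charger, either way round. Set everything down upright as found and flat on the tray floor without dropping it, and leave the mini stapler and the narrow tape roll where they lie.

Things in the scene. Friction and masses are not known exactly. Their poses are not given: they have to be found in the camera images.
- tray3: Mailing tray: white open tray, fixed to the desk, 175 mm (its x) by 190 mm (its y), walls 16 mm high and 4 mm thick, floor 4 mm thick. Origin: centre of its underside, z up. Three compartments: a long one over its whole -y side (167 by 89 mm inside, centre at x 0, y -46.5 mm) and two short ones on its +y side (81.5 by 89 mm inside, centres at x +/-43 mm, y +46.5 mm).
- tray2: Workstation tray: white open tray, fixed to the desk, 160 mm (its x) by 240 mm (its y), walls 16 mm high and 4 mm thick, floor 4 mm thick. Origin: centre of its underside, z up. Two equal compartments (152 by 114 mm inside), centres at x 0, y +/-59 mm.
- stapler: Full-size desk stapler, black arm over a steel base, 116 mm long (its x) and 46 mm high; the base is 36 mm wide (y) up to 9 mm height, the arm 30 mm wide from 27 to 46 mm height. Stands on its base. Origin: centre of its underside, z up. 
- mini_stapler: Mini stapler of the same form, 62 mm long (its x), 24 mm wide, 28 mm high; belongs to no kit. Origin: centre of its underside, z up. 
- mouse: Black computer mouse, 100 mm long (its x, wheel at +x), 56 mm wide with upright sides up to 28 mm height, 37 mm high. Origin: centre of its underside, z up. 
- charger: White plug-in charger block, 46 by 46 mm, 30 mm high, with two steel prongs 16 mm long out of its +x face. Origin: centre of its underside, z up. 
- wide_tape: Wide roll of brown packing tape lying flat: outside diameter 60 mm, hole 38 mm, 48 mm high. Origin: centre of its underside, z up. 
- narrow_tape: Narrow, small roll of brown tape lying flat: outside diameter 44 mm, hole 26 mm, 18 mm high; belongs to no kit. Origin: centre of its underside, z up. 
- stamp: Hand stamp standing on its black base (56 mm along its x, 30 mm along y, 16 mm high) with an upright round wooden handle of 24 mm diameter on the centre, 70 mm high in all. Origin: centre of its underside, z up. 
Things that resemble listed ones, but are neither listed nor needed, are in the scene too. Leave any green or white look-alike of the mouse alone.

How it is judged (in metres and radians):
At the end, for the whole second after the job is handed in: Stapler in the long, wide tape and stamp in the two short compartments of tray3; mouse and charger in the two of tray2: one each, centre inside, underside within 4 mm of the tray floor, upright within 0.12 rad, at rest; mini stapler and narrow tape within 25 mm of their start (x of stapler in the frame of tray3 between -0.04 and 0.04 m and y of stapler in the frame of tray3 between -0.09 and -0.006 m and z of stapler in the frame of tray3 between 0.001 and 0.008 m and angle between stapler's own z axis and vertical below 0.12 rad and (((x of wide_tape in the frame of tray3 between -0.085 and -0.003 m and y of wide_tape in the frame of tray3 between 0.003 and 0.093 m and z of wide_tape in the frame of tray3 between 0.001 and 0.008 m and angle between wide_tape's own z axis and vertical below 0.12 rad) and (x of stamp in the frame of tray3 between 0.003 and 0.085 m and y of stamp in the frame of tray3 between 0.003 and 0.093 m and z of stamp in the frame of tray3 between 0.001 and 0.008 m and angle between stamp's own z axis and vertical below 0.12 rad)) or ((x of wide_tape in the frame of tray3 between 0.003 and 0.085 m and y of wide_tape in the frame of tray3 between 0.003 and 0.093 m and z of wide_tape in the frame of tray3 between 0.001 and 0.008 m and angle between wide_tape's own z axis and vertical below 0.12 rad) and (x of stamp in the frame of tray3 between -0.085 and -0.003 m and y of stamp in the frame of tray3 between 0.003 and 0.093 m and z of stamp in the frame of tray3 between 0.001 and 0.008 m and angle between stamp's own z axis and vertical below 0.12 rad))) and (((x of mouse in the frame of tray2 between -0.07 and 0.07 m and y of mouse in the frame of tray2 between 0.01 and 0.11 m and z of mouse in the frame of tray2 between 0.001 and 0.008 m and angle between mouse's own z axis and vertical below 0.12 rad) and (x of charger in the frame of tray2 between -0.07 and 0.07 m and y of charger in the frame of tray2 between -0.11 and -0.01 m and z of charger in the frame of tray2 between 0.001 and 0.008 m and angle between charger's own z axis and vertical below 0.12 rad)) or ((x of mouse in the frame of tray2 between -0.07 and 0.07 m and y of mouse in the frame of tray2 between -0.11 and -0.01 m and z of mouse in the frame of tray2 between 0.001 and 0.008 m and angle between mouse's own z axis and vertical below 0.12 rad) and (x of charger in the frame of tray2 between -0.07 and 0.07 m and y of charger in the frame of tray2 between 0.01 and 0.11 m and z of charger in the frame of tray2 between 0.001 and 0.008 m and angle between charger's own z axis and vertical below 0.12 rad))) and linear speed of each of stapler, wide_tape, stamp, mouse, charger below 0.02 m/s and distance of each of narrow_tape, mini_stapler from where it was at the start of the episode below 0.025 m); the robot touches nothing.
It fails at once if a stock item that is not part of a kit was moved more than 25 mm (distance of any of narrow_tape, mini_stapler from where it was at the start of the episode above 0.025 m).
It fails at once if a kit item was dropped or thrown (faster than 0.6 m/s while the fingers do not touch it) ((linear speed of stapler above 0.6 m/s and contact force between stapler and the fingers below 0.02 N) or (linear speed of wide_tape above 0.6 m/s and contact force between wide_tape and the fingers below 0.02 N) or (linear speed of stamp above 0.6 m/s and contact force between stamp and the fingers below 0.02 N) or (linear speed of mouse above 0.6 m/s and contact force between mouse and the fingers below 0.02 N) or (linear speed of charger above 0.6 m/s and contact force between charger and the fingers below 0.02 N)).
It also fails if it takes over 136 s, if anything falls off the work surface, if the arm or the gripper's body presses on something with over 40 N, if the wrist force passes 120 N, or if a joint passes its speed limit or range.

## Working session

There is one attempt and no reset: what is moved stays moved. The work goes in short steps, Python scripts to look and compute and a tool call to move; the robot and the scene stay as the last step left them, time stands still between calls to the robot, and variables do not carry over. Pictures are saved under pics/ and viewed, at most 14 in all, crops included, and the job is handed in when it is done.

Besides the shell and the picture viewer there is one more tool, called by a JSON object that holds its "name" and its "arguments", one argument or row to a line. drive_tool: Moves the arm, as the interface text tells. Its arguments: {"type":"object","properties":{"moves":{"type":"array","items":{"type":"array"}},"grip_force":{"type":"number"}},"required":["moves"]}

```bash
mkdir -p pics; cat > h.py <<'E'
import numpy as np, cv2
from rig import manip, viewer
def cloud(f, T):
    d=f["depth"].astype(float); fl=200/np.tan(np.radians(f["vfov"]/2))
    v,u=np.mgrid[0:400,0:640]
    P=np.stack([(u-f["cx"])/fl*d,(v-f["cy"])/fl*d,d],-1)
    return P@T[:3,:3].T+T[:3,3]
E
python3 - <<'E'
from h import *
o=manip.observe(); print({k:np.round(v,3).tolist() for k,v in o.items()})
for n in("top","scene"):
    f=viewer.grab_frame(n); print(n,f["vfov"],f["cx"],f["cy"],np.round(f["world_from_camera"],3).tolist())
    np.savez(n+"0.npz",**f)
    cv2.imwrite(f"pics/{n}0.png",f["pixels"][...,::-1])
E
```

```text
{'time_s': 0.0, 'q': [57.031, 28.164, 89.35, 0.0, 62.551, -6.05], 'joint_vel': [0.054, 0.086, -0.11, -0.072, -0.03, 0.119], 'joint_torque': [0.002, -61.264, -25.819, 0.069, 0.048, -0.0], 'tcp_pos': [282.805, 557.097, 231.067], 'eef_rot': [[-0.892, 0.453, -0.001], [0.453, 0.892, -0.001], [0.0, -0.001, -1.0]], 'ft_force': [-0.403, -0.515, -0.539], 'torque': [-0.009, 0.062, -0.028], 'grip_force': 0.0, 'opening': 0.998}
top 51.26413815879265 317.2115436709588 195.52049703222085 [[0.009, -0.995, 0.098, 361.135], [-1.0, -0.01, -0.01, 78.916], [0.011, -0.098, -0.995, 1166.28], [0.0, 0.0, 0.0, 1.0]]
scene 44.283684142580206 318.9061087632874 193.796555112908 [[0.855, 0.326, -0.403, 1001.553], [0.518, -0.55, 0.655, -803.345], [-0.008, -0.769, -0.639, 903.316], [0.0, 0.0, 0.0, 1.0]]
```

View pics/top0.png

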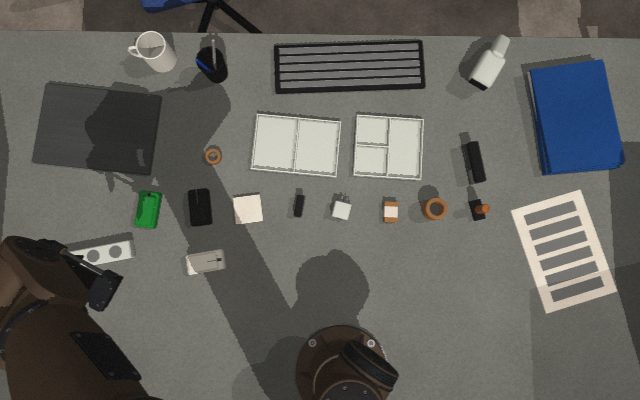

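View pics/scene0.png

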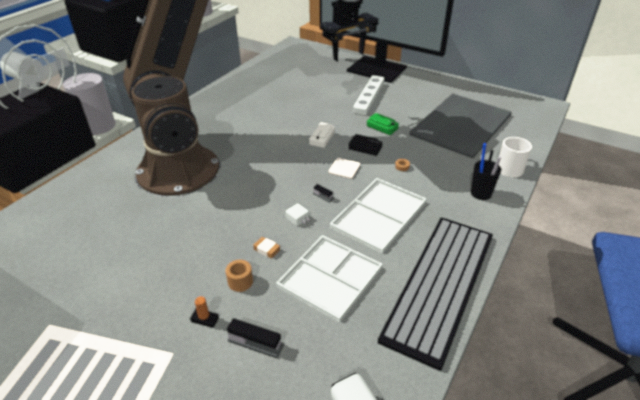

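Top view. The items are:
- stapler (474,161)
- mini stapler (299,205)
- mouse, black (200,207); look-alikes are green (148,210) and white (205,262)
- charger (341,208); the sticky pad (248,208) and eraser (391,211) resemble it
- wide tape (435,209); narrow tape (213,156)
- stamp (479,210)
- tray2 (296,145) and tray3 (388,146)

Next I'll measure them by depth and take one close crop.

```bash
cat > meas.py <<'E'
from h import *
S=dict(stapler=(474,161),mini=(299,205),mouse=(200,207),charger=(341,208),wide=(435,209),narrow=(213,156),stamp=(479,210),tray2=(296,145),tray3=(388,146),eraser=(391,211),pad=(248,208),green=(148,210),white=(205,262))
def measure(f,names=S,verbose=True):
    P=cloud(f,np.array(f["world_from_camera"])); z=P[...,2]
    m=((f["depth"]>0)&(z>7)&(z<120)).astype(np.uint8)
    n,l,st,_=cv2.connectedComponentsWithStats(m,connectivity=8)
    for k in names:
        u,v=S[k]
        w=l[v-30:v+30,u-30:u+30]; yy,xx=np.nonzero(w)
        if not len(yy): print(k,"none");continue
        i=np.argmin((yy-30)**2+(xx-30)**2); L=w[yy[i],xx[i]]
        p=P[l==L]; top=np.percentile(p[:,2],95)
        r=cv2.minAreaRect(p[:,:2].astype(np.float32))
        q=p[p[:,2]>top-6]; r2=cv2.minAreaRect(q[:,:2].astype(np.float32))
        print(k,len(p),"z%.0f"%top,"all",np.round(r[0]),np.round(r[1]),round(r[2],1),"| top",np.round(r2[0]),np.round(r2[1]),round(r2[2],1))
if __name__=="__main__":
    f=dict(np.load("top0.npz")); measure(f)
    P=cloud(f,f["world_from_camera"]); print("desk",np.round(P[[240,240,300,190],[330,440,500,250],2],1))
    c=cv2.resize(f["pixels"][100:285,130:500],(800,400),interpolation=cv2.INTER_CUBIC)
    cv2.imwrite("pics/crop.png",c[...,::-1])
E
python3 meas.py
```

```text
stapler 658 z48 all [ 571. -368.] [115.  35.] 10.3 | top [ 570. -369.] [112.  31.] 9.9
mini 160 z30 all [446. 117.] [20. 60.] 80.7 | top [446. 117.] [19. 58.] 81.3
mouse 779 z38 all [440. 390.] [100.  58.] 7.4 | top [442. 390.] [91. 45.] 6.9
charger 292 z33 all [443.  -2.] [46. 62.] 74.7 | top [435.   0.] [45. 45.] 76.1
wide 363 z50 all [ 440. -254.] [57. 60.] 0.0 | top [ 441. -254.] [54. 59.] 0.5
narrow 141 z20 all [584. 359.] [43. 41.] 45.8 | top [582. 360.] [40. 42.] 0.4
stamp 284 z70 all [ 441. -380.] [55. 32.] 13.6 | top [ 441. -379.] [21. 21.] 1.3
tray2 597 z18 all [618. 128.] [240. 162.] 85.1 | top [618. 128.] [240. 160.] 85.2
tray3 651 z18 all [ 615. -133.] [190. 176.] 86.7 | top [ 616. -133.] [190. 176.] 86.6
eraser 288 z21 all [ 432. -137.] [36. 58.] 88.8 | top [ 432. -137.] [36. 58.] 89.1
pad 582 z13 all [436. 260.] [76. 76.] 7.5 | top [436. 260.] [76. 76.] 7.5
green 797 z38 all [433. 532.] [ 56. 100.] 82.3 | top [435. 531.] [46. 91.] 82.4
white 789 z39 all [291. 369.] [ 56. 101.] 10.3 | top [291. 368.] [46. 88.] 10.1
desk [ 0.7  0.6 -3.   1. ]
```

View pics/crop.png

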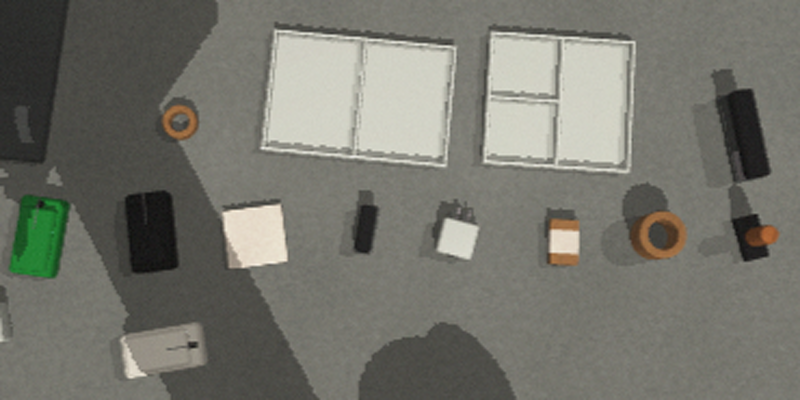

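The crop confirms the choices: the black mouse at crop (150,230), the white charger with prongs at (458,235) and the wide tape at (659,235). The stamp is at (755,238) and the stapler at (748,133). Next I'll plan the waypoints.

```bash
cat > plan.py <<'E'
from h import *
import sys
def plan(*wps):
    o=manip.observe(); p=np.array(o["tcp_pos"]); psi=np.degrees(np.arctan2(o["eef_rot"][1,1],o["eef_rot"][0,1])) if hasattr(o["eef_rot"],"shape") else np.degrees(np.arctan2(o["eef_rot"][1][1],o["eef_rot"][0][1]))
    print("t",round(o["time_s"],2),np.round(p,1),round(psi,1))
    for x,y,z,a in wps:
        d=np.array([x,y,z])-p; r=np.radians(psi)
        print("shift",np.round([d@[-np.sin(r),np.cos(r),0],d@[np.cos(r),np.sin(r),0],-d[2]],1),"then twist",round(psi-a,1))
        p=np.array([x,y,z]); psi=a
if __name__=="__main__": plan(*[tuple(map(float,a.split(","))) for a in sys.argv[1:]])
E
python3 plan.py 440.5,390,150,97.2 440.5,390,21,97.2 440.5,390,150,97.2 622.5,187,150,85.1 622.5,187,26,85.1
```

```text
t 0.1 [282.8 557.1 231.1] 63.1
shift [-216.3  -77.7   81.1] then twist -34.1
shift [  0.   0. 129.] then twist 0.0
shift [   0.    0. -129.] then twist 0.0
shift [-155.1 -224.2   -0. ] then twist 12.1
shift [  0.   0. 124.] then twist 0.0
```

{"name": "drive_tool", "arguments": {
  "moves": [
    [-1,[-44,-16,10],0],
    [-1,[-44,-16,18],0],
    [-1,[-44,-16,18],0],
    [-1,[-44,-16,18],0],
    [-1,[-40,-14,17],0]
  ],
  "grip_force": 20
}}

```text
time_s: 0.72
tcp_pos: [441.1, 388.6, 149.9]
eef_rot: [[-0.892, 0.453, -0.0], [0.453, 0.892, -0.0], [0.0, -0.0, -1.0]]
ft_force: [0.6, 0.6, -0.2]
opening: 1.005
grip_force: 0.0
```

{"name": "drive_tool", "arguments": {
  "moves": [
    [-1,[0,0,0],-9],
    [-1,[0,0,0],-9],
    [-1,[0,0,0],-8],
    [-1,[0,0,0],-8],
    [-1,[0,0,0],0]
  ]
}}

```text
time_s: 1.35
tcp_pos: [440.1, 389.9, 150.4]
eef_rot: [[-0.992, -0.122, -0.0], [-0.122, 0.992, -0.0], [0.0, -0.0, -1.0]]
ft_force: [-0.4, -0.3, 0.2]
opening: 1.004
grip_force: 0.0
```

```bash
python3 plan.py 440.5,390,21,97.2; python3 - <<'E'
from h import *
f=viewer.grab_frame("wrist"); cv2.imwrite("pics/w1.png",f["pixels"][...,::-1])
E
```

```text
t 1.35 [440.1 389.9 150.4] 97.0
shift [-4.000e-01  1.000e-01  1.294e+02] then twist -0.2
```

View pics/w1.png

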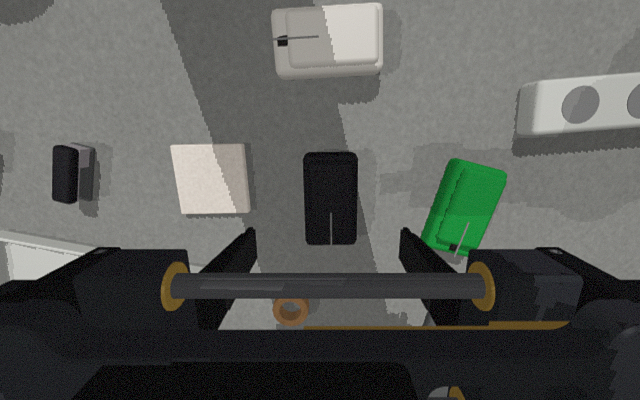

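The wrist view shows the black mouse at (330,198), centred between the fingers at about x 256 and 401. I'll descend and grip.

{"name": "drive_tool", "arguments": {
  "moves": [
    [-1,[0,0,40],0],
    [-1,[0,0,40],0],
    [-1,[0,0,30],0],
    [-1,[0,0,14],0],
    [-1,[0,0,5],0]
  ]
}}

```text
time_s: 2.02
tcp_pos: [440.2, 390.0, 21.3]
eef_rot: [[-0.993, -0.122, -0.0], [-0.122, 0.993, -0.0], [0.0, -0.0, -1.0]]
ft_force: [0.5, -0.5, 0.0]
opening: 0.998
grip_force: 0.0
```

{"name": "drive_tool", "arguments": {
  "moves": [
    [1,[0,0,0],0],
    [1,[0,0,0],0],
    [1,[0,0,0],0],
    [1,[0,0,0],0],
    [1,[0,0,0],0]
  ]
}}

```text
time_s: 2.65
tcp_pos: [440.4, 390.2, 22.0]
eef_rot: [[-0.992, -0.123, 0.001], [-0.123, 0.992, 0.001], [-0.001, 0.0, -1.0]]
ft_force: [-0.4, 0.1, 3.2]
opening: 0.582
grip_force: 20.0
```

{"name": "drive_tool", "arguments": {
  "moves": [
    [1,[0,0,0],0],
    [1,[0,0,-10],0],
    [1,[0,0,-30],0],
    [1,[0,0,-45],0],
    [1,[0,0,-44],0]
  ]
}}

```text
time_s: 3.28
tcp_pos: [440.0, 389.7, 152.2]
eef_rot: [[-0.992, -0.123, -0.0], [-0.123, 0.992, -0.0], [0.0, -0.0, -1.0]]
ft_force: [-0.5, -0.5, -1.9]
opening: 0.589
grip_force: 20.0
```

{"name": "drive_tool", "arguments": {
  "moves": [
    [1,[-31,-45,0],0],
    [1,[-31,-45,0],0],
    [1,[-31,-45,0],0],
    [1,[-31,-45,0],0],
    [1,[-31,-44,0],0]
  ]
}}

```text
time_s: 3.9
tcp_pos: [622.5, 185.2, 151.1]
eef_rot: [[-0.992, -0.123, -0.0], [-0.123, 0.992, 0.0], [0.0, 0.0, -1.0]]
ft_force: [-0.3, 0.7, -1.1]
opening: 0.59
grip_force: 20.0
```

{"name": "drive_tool", "arguments": {
  "moves": [
    [1,[0,0,0],6],
    [1,[0,0,0],6],
    [1,[0,0,50],0],
    [1,[0,0,50],0],
    [1,[0,0,0],0]
  ]
}}

```text
time_s: 4.53
tcp_pos: [619.8, 186.3, 47.9]
eef_rot: [[-0.996, 0.086, -0.006], [0.086, 0.996, -0.001], [0.006, -0.002, -1.0]]
ft_force: [0.1, -0.8, 0.4]
opening: 0.585
grip_force: 20.0
```

```bash
python3 plan.py 622.5,187,26,85.1
```

```text
t 4.53 [619.8 186.3  47.9] 85.1
shift [-2.6  0.9 21.9] then twist -0.0
```

{"name": "drive_tool", "arguments": {
  "moves": [
    [1,[0,0,10],0],
    [1,[0,0,8],0],
    [1,[0,0,3],0],
    [1,[0,0,2],0],
    [1,[0,0,0],0]
  ]
}}

```text
time_s: 5.15
tcp_pos: [621.7, 186.9, 27.9]
eef_rot: [[-0.996, 0.086, 0.0], [0.086, 0.996, 0.0], [-0.0, 0.0, -1.0]]
ft_force: [-0.6, 0.9, -1.6]
opening: 0.585
grip_force: 20.0
```

{"name": "drive_tool", "arguments": {
  "moves": [
    [1,[0,0,1],0],
    [1,[0,0,1],0],
    [1,[0,0,0],0]
  ]
}}

```text
time_s: 5.52
tcp_pos: [621.8, 186.8, 26.0]
eef_rot: [[-0.996, 0.086, 0.0], [0.086, 0.996, 0.0], [-0.0, 0.0, -1.0]]
ft_force: [-0.2, -0.0, 3.4]
opening: 0.587
grip_force: 20.0
```

Contact reads +3.4 N. Release.

{"name": "drive_tool", "arguments": {
  "moves": [
    [-0.55,[0,0,0],0],
    [-0.55,[0,0,0],0],
    [-0.55,[0,0,0],0],
    [-0.55,[0,0,-15],0],
    [-0.55,[0,0,-50],0]
  ]
}}

```text
time_s: 6.15
tcp_pos: [620.6, 186.6, 90.0]
eef_rot: [[-0.996, 0.086, -0.004], [0.086, 0.996, -0.001], [0.004, -0.001, -1.0]]
ft_force: [0.7, 0.2, -0.2]
opening: 0.776
grip_force: 0.0
```

{"name": "drive_tool", "arguments": {
  "moves": [
    [-0.8,[0,0,-50],0],
    [-0.8,[0,0,0],0],
    [-0.8,[0,0,0],0]
  ]
}}

```text
time_s: 6.52
tcp_pos: [621.3, 186.7, 140.8]
eef_rot: [[-0.996, 0.086, 0.0], [0.086, 0.996, 0.0], [-0.0, 0.0, -1.0]]
ft_force: [-0.7, 0.1, -0.3]
opening: 0.898
grip_force: 0.0
```

```bash
python3 plan.py 435,0,150,75 435,0,20,75 435,0,150,75 613,69,150,75 613,69,24,75
```

```text
t 6.53 [621.3 186.7 140.8] 85.1
shift [ 169.6 -202.    -9.2] then twist 10.1
shift [  0.   0. 130.] then twist 0.0
shift [   0.    0. -130.] then twist 0.0
shift [-154.1  112.7   -0. ] then twist 0.0
shift [  0.   0. 126.] then twist 0.0
```

{"name": "drive_tool", "arguments": {
  "moves": [
    [-0.8,[34,-40,-9],0],
    [-0.8,[34,-41,0],0],
    [-0.8,[34,-40,0],0],
    [-0.8,[34,-41,0],0],
    [-0.8,[34,-40,0],0]
  ]
}}

```text
time_s: 7.15
tcp_pos: [433.1, -0.7, 148.7]
eef_rot: [[-0.996, 0.085, -0.002], [0.085, 0.996, 0.0], [0.002, 0.0, -1.0]]
ft_force: [1.7, -0.6, 0.1]
opening: 0.904
grip_force: 0.0
```

{"name": "drive_tool", "arguments": {
  "moves": [
    [-0.8,[0,0,0],10],
    [-0.8,[0,0,0],0],
    [-0.8,[0,0,40],0],
    [-0.8,[0,0,35],0],
    [-0.8,[0,0,0],0]
  ]
}}

```text
time_s: 7.78
tcp_pos: [434.0, 0.6, 72.7]
eef_rot: [[-0.967, 0.254, -0.005], [0.254, 0.967, 0.001], [0.005, -0.0, -1.0]]
ft_force: [0.6, -0.1, 1.1]
opening: 0.898
grip_force: 0.0
```

```bash
python3 plan.py 435,0,20,75;python3 - <<'E'
from h import *
f=viewer.grab_frame("wrist"); cv2.imwrite("pics/w2.png",f["pixels"][...,::-1])
E
```

```text
t 7.78 [434.    0.6  72.7] 75.3
shift [-1.1 -0.4 52.7] then twist 0.3
```

View pics/w2.png

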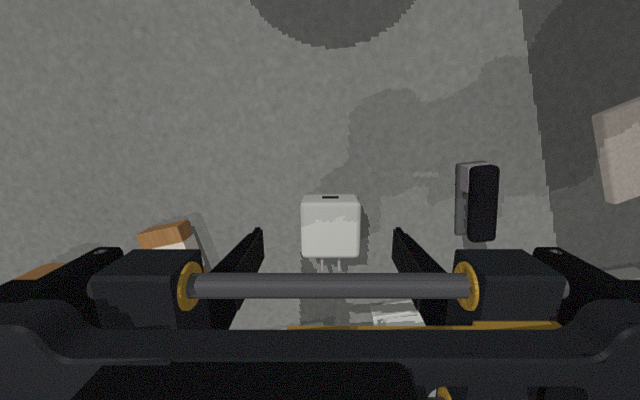

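The charger at (330,226) is aligned and centred between the fingers, with its prongs pointing away.

{"name": "drive_tool", "arguments": {
  "moves": [
    [-0.8,[0,0,25],0],
    [-0.8,[0,0,18],0],
    [-0.8,[0,0,7],0],
    [-0.8,[0,0,2],0],
    [1,[0,0,0],0]
  ]
}}

```text
time_s: 8.45
tcp_pos: [435.3, 0.1, 23.3]
eef_rot: [[-0.966, 0.257, 0.001], [0.257, 0.966, -0.0], [-0.001, 0.0, -1.0]]
ft_force: [0.3, 0.1, -0.4]
opening: 0.839
grip_force: 0.0
```

{"name": "drive_tool", "arguments": {
  "moves": [
    [1,[0,0,0],0],
    [1,[0,0,0],0],
    [1,[0,0,0],0],
    [1,[0,0,0],0],
    [1,[0,0,0],0]
  ]
}}

```text
time_s: 9.07
tcp_pos: [435.0, 0.1, 22.7]
eef_rot: [[-0.966, 0.257, 0.0], [0.257, 0.966, 0.0], [-0.0, 0.0, -1.0]]
ft_force: [-0.7, 0.7, 2.9]
opening: 0.484
grip_force: 20.0
```

{"name": "drive_tool", "arguments": {
  "moves": [
    [1,[0,0,-10],0],
    [1,[0,0,-30],0],
    [1,[0,0,-45],0],
    [1,[0,0,-35],0],
    [1,[0,0,-10],0]
  ]
}}

```text
time_s: 9.7
tcp_pos: [435.4, 0.1, 154.7]
eef_rot: [[-0.966, 0.257, 0.003], [0.257, 0.966, -0.0], [-0.003, 0.0, -1.0]]
ft_force: [-0.2, -0.5, -0.8]
opening: 0.484
grip_force: 20.0
```

{"name": "drive_tool", "arguments": {
  "moves": [
    [1,[-38,28,0],0],
    [1,[-39,28,0],0],
    [1,[-39,28,0],0],
    [1,[-38,29,0],0],
    [1,[0,0,0],0]
  ]
}}

```text
time_s: 10.32
tcp_pos: [614.4, 70.7, 151.0]
eef_rot: [[-0.967, 0.256, -0.001], [0.256, 0.967, 0.0], [0.001, -0.0, -1.0]]
ft_force: [-0.5, -0.3, -0.9]
opening: 0.486
grip_force: 20.0
```

```bash
python3 plan.py 613,69,24,75
```

```text
t 10.32 [614.4  70.7 151. ] 75.2
shift [  0.9  -2.  127. ] then twist 0.2
```

{"name": "drive_tool", "arguments": {
  "moves": [
    [1,[0,0,40],0],
    [1,[0,0,40],0],
    [1,[0,0,25],0],
    [1,[0,0,10],0],
    [1,[0,0,0],0]
  ]
}}

```text
time_s: 10.95
tcp_pos: [612.4, 69.5, 37.3]
eef_rot: [[-0.966, 0.258, -0.001], [0.258, 0.966, 0.0], [0.001, -0.0, -1.0]]
ft_force: [1.1, -0.4, -0.9]
opening: 0.483
grip_force: 20.0
```

{"name": "drive_tool", "arguments": {
  "moves": [
    [1,[0,0,4],0],
    [1,[0,0,2],0],
    [1,[0,0,2],0],
    [1,[0,0,0],0],
    [1,[0,0,0],0]
  ]
}}

```text
time_s: 11.58
tcp_pos: [612.9, 69.7, 29.7]
eef_rot: [[-0.966, 0.257, 0.0], [0.257, 0.966, 0.0], [-0.0, 0.0, -1.0]]
ft_force: [-0.3, -0.6, -0.4]
opening: 0.487
grip_force: 20.0
```

{"name": "drive_tool", "arguments": {
  "moves": [
    [1,[0,0,1],0],
    [1,[0,0,1],0],
    [1,[0,0,1],0],
    [1,[0,0,0.5],0],
    [1,[0,0,0],0]
  ]
}}

```text
time_s: 12.2
tcp_pos: [612.9, 69.7, 26.8]
eef_rot: [[-0.966, 0.257, 0.0], [0.257, 0.966, 0.0], [-0.0, 0.0, -1.0]]
ft_force: [-2.6, -0.2, 6.3]
opening: 0.486
grip_force: 20.0
```

Contact (6.3 N). Release, then on to the wide tape.

{"name": "drive_tool", "arguments": {
  "moves": [
    [-0.4,[0,0,0],0],
    [-0.4,[0,0,0],0],
    [-0.4,[0,0,0],0],
    [-0.4,[0,0,-15],0],
    [-0.4,[0,0,-50],0]
  ]
}}

```text
time_s: 12.82
tcp_pos: [611.9, 69.6, 90.6]
eef_rot: [[-0.966, 0.258, -0.004], [0.258, 0.966, 0.0], [0.004, -0.001, -1.0]]
ft_force: [1.1, 0.2, 0.3]
opening: 0.7
grip_force: 0.0
```

{"name": "drive_tool", "arguments": {
  "moves": [
    [-1,[0,0,-58],0],
    [-1,[0,0,0],0],
    [-1,[0,0,0],0]
  ]
}}

```text
time_s: 13.2
tcp_pos: [612.6, 69.7, 149.5]
eef_rot: [[-0.966, 0.257, 0.0], [0.257, 0.966, 0.0], [-0.0, 0.0, -1.0]]
ft_force: [-0.1, 0.3, -0.2]
opening: 0.959
grip_force: 0.0
```

```bash
python3 plan.py 440.5,-254,150,86.7 440.5,-254,34,86.7 440.5,-254,150,86.7 575.3,-84,150,86.7 575.3,-84,38,86.7
```

```text
t 13.2 [612.6  69.7 149.5] 75.1
shift [  83.  -357.1   -0.5] then twist -11.6
shift [  0.   0. 116.] then twist 0.0
shift [   0.    0. -116.] then twist 0.0
shift [-124.8  177.5   -0. ] then twist 0.0
shift [  0.   0. 112.] then twist 0.0
```

{"name": "drive_tool", "arguments": {
  "moves": [
    [-1,[11,-48,0],0],
    [-1,[12,-51,0],0],
    [-1,[12,-52,0],0],
    [-1,[12,-52,0],0],
    [-1,[12,-51,0],0]
  ]
}}

```text
time_s: 13.82
tcp_pos: [489.0, -161.7, 147.9]
eef_rot: [[-0.966, 0.257, -0.002], [0.257, 0.966, 0.001], [0.002, 0.001, -1.0]]
ft_force: [1.1, -0.9, 0.1]
opening: 0.996
grip_force: 0.0
```

{"name": "drive_tool", "arguments": {
  "moves": [
    [-1,[12,-52,0],0],
    [-1,[12,-51,0],0],
    [-1,[0,0,0],-6],
    [-1,[0,0,0],-5.6],
    [-1,[0,0,0],0]
  ]
}}

```text
time_s: 14.45
tcp_pos: [440.3, -253.8, 148.1]
eef_rot: [[-0.998, 0.059, -0.002], [0.059, 0.998, 0.001], [0.002, 0.001, -1.0]]
ft_force: [0.2, -0.8, -0.2]
opening: 1.002
grip_force: 0.0
```

```bash
python3 plan.py 440.5,-254,34,86.7;python3 - <<'E'
from h import *
f=viewer.grab_frame("wrist"); cv2.imwrite("pics/w3.png",f["pixels"][...,::-1])
E
```

```text
t 14.45 [ 440.3 -253.8  148.1] 86.6
shift [ -0.3  -0.2 114.1] then twist -0.1
```

View pics/w3.png

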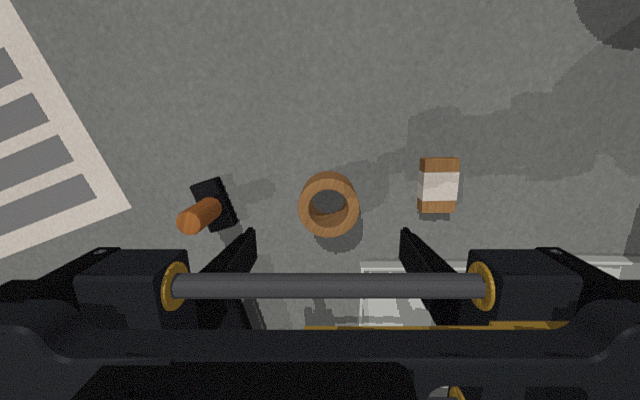

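The wide tape at (329,205) is centred between the fingers at x 256 and 401. The stamp and eraser lie outside them.

{"name": "drive_tool", "arguments": {
  "moves": [
    [-1,[0,0,40],0],
    [-1,[0,0,40],0],
    [-1,[0,0,24],0],
    [-1,[0,0,9],0],
    [-1,[0,0,0],0]
  ]
}}

```text
time_s: 15.12
tcp_pos: [440.7, -253.7, 35.9]
eef_rot: [[-0.998, 0.059, -0.001], [0.059, 0.998, 0.001], [0.001, 0.001, -1.0]]
ft_force: [-0.5, -0.6, 0.5]
opening: 0.996
grip_force: 0.0
```

{"name": "drive_tool", "arguments": {
  "moves": [
    [1,[0,0,0],0],
    [1,[0,0,0],0],
    [1,[0,0,0],0],
    [1,[0,0,0],0],
    [1,[0,0,0],0]
  ]
}}

```text
time_s: 15.75
tcp_pos: [440.8, -254.0, 36.4]
eef_rot: [[-0.998, 0.058, 0.0], [0.058, 0.998, -0.0], [-0.0, -0.0, -1.0]]
ft_force: [0.1, 0.2, 3.8]
opening: 0.633
grip_force: 20.0
```

{"name": "drive_tool", "arguments": {
  "moves": [
    [1,[0,0,-10],0],
    [1,[0,0,-30],0],
    [1,[0,0,-40],0],
    [1,[0,0,-30],0],
    [1,[0,0,-6],0]
  ]
}}

```text
time_s: 16.38
tcp_pos: [441.2, -254.2, 154.1]
eef_rot: [[-0.998, 0.058, 0.003], [0.058, 0.998, -0.002], [-0.003, -0.002, -1.0]]
ft_force: [-0.6, -0.0, -1.2]
opening: 0.632
grip_force: 20.0
```

{"name": "drive_tool", "arguments": {
  "moves": [
    [1,[-25,35,0],0],
    [1,[-31,44,0],0],
    [1,[-31,45,0],0],
    [1,[-25,36,0],0],
    [1,[-13,18,0],0]
  ]
}}

```text
time_s: 17.0
tcp_pos: [576.4, -81.7, 151.1]
eef_rot: [[-0.998, 0.056, -0.001], [0.056, 0.998, 0.0], [0.001, 0.0, -1.0]]
ft_force: [-1.1, -1.0, -1.4]
opening: 0.637
grip_force: 20.0
```

{"name": "drive_tool", "arguments": {
  "moves": [
    [1,[0,0,20],0],
    [1,[0,0,30],0],
    [1,[0,0,30],0],
    [1,[0,0,10],0],
    [1,[0,0,0],0]
  ]
}}

```text
time_s: 17.62
tcp_pos: [575.6, -83.8, 61.8]
eef_rot: [[-0.998, 0.058, -0.001], [0.058, 0.998, 0.0], [0.001, 0.0, -1.0]]
ft_force: [-0.2, -0.1, -0.1]
opening: 0.634
grip_force: 20.0
```

```bash
python3 plan.py 575.3,-84,38,86.7
```

```text
t 17.62 [575.6 -83.8  61.8] 86.7
shift [ 0.3 -0.2 23.8] then twist -0.0
```

{"name": "drive_tool", "arguments": {
  "moves": [
    [1,[0,0,8],0],
    [1,[0,0,6],0],
    [1,[0,0,3],0],
    [1,[0,0,1],0],
    [1,[0,0,0],0]
  ]
}}

```text
time_s: 18.25
tcp_pos: [575.9, -83.4, 44.2]
eef_rot: [[-0.998, 0.058, 0.0], [0.058, 0.998, 0.0], [-0.0, 0.0, -1.0]]
ft_force: [0.5, -0.4, -1.1]
opening: 0.637
grip_force: 20.0
```

{"name": "drive_tool", "arguments": {
  "moves": [
    [1,[0,0,1],0],
    [1,[0,0,1],0],
    [1,[0,0,0.5],0],
    [1,[0,0,0.5],0],
    [1,[0,0,0],0]
  ]
}}

```text
time_s: 18.88
tcp_pos: [575.8, -83.4, 41.1]
eef_rot: [[-0.998, 0.058, -0.0], [0.058, 0.998, 0.0], [0.0, 0.0, -1.0]]
ft_force: [0.2, 0.3, -0.9]
opening: 0.637
grip_force: 20.0
```

{"name": "drive_tool", "arguments": {
  "moves": [
    [1,[0,0,0.5],0],
    [1,[0,0,0.5],0],
    [1,[0,0,0],0]
  ]
}}

```text
time_s: 19.25
tcp_pos: [575.9, -83.5, 40.4]
eef_rot: [[-0.998, 0.058, 0.0], [0.058, 0.998, 0.0], [-0.0, 0.0, -1.0]]
ft_force: [-2.4, 0.7, 4.3]
opening: 0.637
grip_force: 20.0
```

{"name": "drive_tool", "arguments": {
  "moves": [
    [-0.6,[0,0,0],0],
    [-0.6,[0,0,0],0],
    [-0.6,[0,0,0],0],
    [-0.6,[0,0,-15],0],
    [-0.6,[0,0,-50],0]
  ]
}}

```text
time_s: 19.88
tcp_pos: [574.9, -83.3, 104.7]
eef_rot: [[-0.998, 0.058, -0.004], [0.058, 0.998, 0.001], [0.004, 0.001, -1.0]]
ft_force: [0.8, -0.5, -0.2]
opening: 0.797
grip_force: 0.0
```

{"name": "drive_tool", "arguments": {
  "moves": [
    [-0.3,[0,0,-44],0],
    [-0.3,[0,0,0],0],
    [-0.3,[0,0,0],0]
  ]
}}

```text
time_s: 20.25
tcp_pos: [575.6, -83.4, 149.4]
eef_rot: [[-0.998, 0.058, 0.0], [0.058, 0.998, 0.0], [-0.0, 0.0, -1.0]]
ft_force: [-0.2, -0.0, 0.0]
opening: 0.651
grip_force: 0.0
```

```bash
python3 plan.py 441,-379.5,150,103.6 441,-379.5,46,103.6 441,-379.5,150,103.6 661,-89,150,86.7 661,-89,50,86.7
```

```text
t 20.25 [575.6 -83.4 149.4] 86.7
shift [ 117.2 -303.4   -0.6] then twist -16.9
shift [  0.   0. 104.] then twist 0.0
shift [   0.    0. -104.] then twist 0.0
shift [-282.1  230.6   -0. ] then twist 16.9
shift [  0.   0. 100.] then twist 0.0
```

{"name": "drive_tool", "arguments": {
  "moves": [
    [-0.3,[20,-51,0],0],
    [-0.3,[20,-53,0],0],
    [-0.3,[20,-52,0],0],
    [-0.3,[20,-52,0],0],
    [-0.3,[20,-52,0],0]
  ]
}}

```text
time_s: 20.88
tcp_pos: [459.7, -338.5, 147.9]
eef_rot: [[-0.998, 0.058, -0.002], [0.058, 0.998, 0.002], [0.002, 0.002, -1.0]]
ft_force: [0.7, -0.0, -1.1]
opening: 0.65
grip_force: 0.0
```

{"name": "drive_tool", "arguments": {
  "moves": [
    [-0.3,[17,-43,0],0],
    [-0.3,[0,0,0],-8],
    [-0.3,[0,0,0],-8.9],
    [-0.3,[0,0,0],0]
  ]
}}

```text
time_s: 21.38
tcp_pos: [441.1, -379.0, 148.0]
eef_rot: [[-0.972, -0.234, -0.001], [-0.234, 0.972, 0.002], [0.001, 0.002, -1.0]]
ft_force: [-0.4, 0.5, 0.4]
opening: 0.647
grip_force: 0.0
```

```bash
python3 plan.py 441,-379.5,46,103.6;python3 - <<'E'
from h import *
f=viewer.grab_frame("wrist"); cv2.imwrite("pics/w4.png",f["pixels"][...,::-1])
E
```

```text
t 21.38 [ 441.1 -379.   148. ] 103.5
shift [  0.2  -0.5 102. ] then twist -0.1
```

View pics/w4.png

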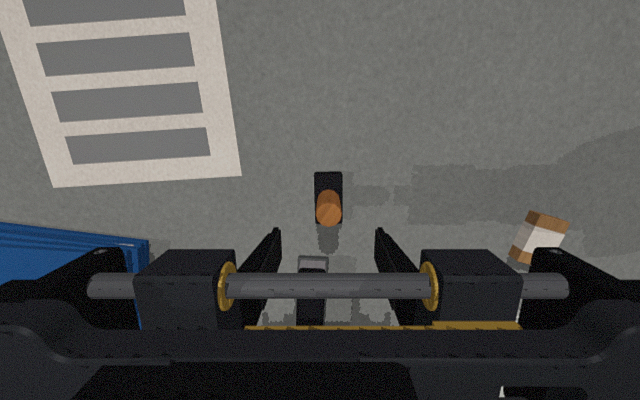

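The stamp at (328,200) is square to the fingers (x 277 and 380) and centred.

{"name": "drive_tool", "arguments": {
  "moves": [
    [-0.3,[0,0,35],0],
    [-0.3,[0,0,35],0],
    [-0.3,[0,0,23],0],
    [-0.3,[0,0,9],0],
    [-0.3,[0,0,0],0]
  ]
}}

```text
time_s: 22.05
tcp_pos: [441.5, -379.0, 46.9]
eef_rot: [[-0.972, -0.234, -0.001], [-0.234, 0.972, 0.001], [0.0, 0.001, -1.0]]
ft_force: [-0.3, -0.1, 0.4]
opening: 0.65
grip_force: 0.0
```

{"name": "drive_tool", "arguments": {
  "moves": [
    [1,[0,0,0],0],
    [1,[0,0,0],0],
    [1,[0,0,0],0],
    [1,[0,0,0],0],
    [1,[0,0,0],0]
  ]
}}

```text
time_s: 22.68
tcp_pos: [441.5, -379.2, 47.2]
eef_rot: [[-0.972, -0.235, 0.0], [-0.235, 0.972, -0.0], [-0.0, -0.0, -1.0]]
ft_force: [-0.3, 0.8, 1.4]
opening: 0.25
grip_force: 20.0
```

{"name": "drive_tool", "arguments": {
  "moves": [
    [1,[0,0,-10],0],
    [1,[0,0,-30],0],
    [1,[0,0,-40],0],
    [1,[0,0,-30],0],
    [1,[0,0,-4],0]
  ]
}}

```text
time_s: 23.3
tcp_pos: [442.0, -379.7, 163.4]
eef_rot: [[-0.972, -0.235, 0.003], [-0.235, 0.972, -0.003], [-0.002, -0.003, -1.0]]
ft_force: [0.8, 0.4, -1.1]
opening: 0.248
grip_force: 20.0
```

{"name": "drive_tool", "arguments": {
  "moves": [
    [1,[-30,25,0],0],
    [1,[-40,33,0],0],
    [1,[-42,34,0],0],
    [1,[-42,34,0],0],
    [1,[-42,34,0],0]
  ]
}}

```text
time_s: 23.92
tcp_pos: [595.0, -176.0, 160.0]
eef_rot: [[-0.972, -0.235, -0.001], [-0.235, 0.972, 0.001], [0.001, 0.001, -1.0]]
ft_force: [0.5, -0.6, -1.1]
opening: 0.25
grip_force: 20.0
```

{"name": "drive_tool", "arguments": {
  "moves": [
    [1,[-42,34,0],0],
    [1,[-30,24,0],0],
    [1,[-14,12,0],0],
    [1,[0,0,0],8],
    [1,[0,0,0],9]
  ]
}}

```text
time_s: 24.55
tcp_pos: [661.1, -89.8, 160.3]
eef_rot: [[-0.998, 0.065, -0.001], [0.065, 0.998, 0.0], [0.001, 0.0, -1.0]]
ft_force: [-0.2, -0.2, -1.0]
opening: 0.247
grip_force: 20.0
```

```bash
python3 plan.py 661,-89,50,86.7
```

```text
t 24.55 [661.1 -89.8 160.3] 86.3
shift [1.000e-01 8.000e-01 1.103e+02] then twist -0.4
```

Contact is expected at about z 51.2.

{"name": "drive_tool", "arguments": {
  "moves": [
    [1,[0,0,30],0],
    [1,[0,0,35],0],
    [1,[0,0,25],0],
    [1,[0,0,10],0],
    [1,[0,0,3],0]
  ]
}}

```text
time_s: 25.18
tcp_pos: [661.4, -89.9, 57.8]
eef_rot: [[-0.998, 0.06, -0.001], [0.06, 0.998, 0.0], [0.001, 0.0, -1.0]]
ft_force: [0.4, 0.1, -0.4]
opening: 0.25
grip_force: 20.0
```

{"name": "drive_tool", "arguments": {
  "moves": [
    [1,[0,0,2],0],
    [1,[0,0,1],0],
    [1,[0,0,0.5],0],
    [1,[0,0,0],0],
    [1,[0,0,0],0]
  ]
}}

```text
time_s: 25.8
tcp_pos: [661.7, -89.4, 54.8]
eef_rot: [[-0.998, 0.06, 0.0], [0.06, 0.998, 0.0], [-0.0, 0.0, -1.0]]
ft_force: [0.5, 0.3, -1.5]
opening: 0.246
grip_force: 20.0
```

{"name": "drive_tool", "arguments": {
  "moves": [
    [1,[0,0,1],0],
    [1,[0,0,1],0],
    [1,[0,0,0.5],0],
    [1,[0,0,0.5],0],
    [1,[0,0,0],0]
  ]
}}

```text
time_s: 26.42
tcp_pos: [661.6, -89.4, 51.6]
eef_rot: [[-0.998, 0.06, -0.0], [0.06, 0.998, 0.0], [0.0, 0.0, -1.0]]
ft_force: [-0.1, 0.2, -1.0]
opening: 0.252
grip_force: 20.0
```

{"name": "drive_tool", "arguments": {
  "moves": [
    [1,[0,0,0.5],0],
    [1,[0,0,0.5],0],
    [1,[0,0,0],0]
  ]
}}

```text
time_s: 26.8
tcp_pos: [661.7, -89.4, 51.2]
eef_rot: [[-0.998, 0.06, 0.0], [0.06, 0.998, -0.0], [-0.0, -0.0, -1.0]]
ft_force: [-2.8, 0.6, 5.4]
opening: 0.252
grip_force: 20.0
```

{"name": "drive_tool", "arguments": {
  "moves": [
    [-0.05,[0,0,0],0],
    [-0.05,[0,0,0],0],
    [-0.05,[0,0,0],0],
    [-0.05,[0,0,-20],0],
    [-0.05,[0,0,-50],0]
  ]
}}

```text
time_s: 27.42
tcp_pos: [660.8, -89.2, 120.6]
eef_rot: [[-0.998, 0.06, -0.003], [0.06, 0.998, 0.001], [0.003, 0.001, -1.0]]
ft_force: [0.1, -0.7, 0.5]
opening: 0.523
grip_force: 0.0
```

{"name": "drive_tool", "arguments": {
  "moves": [
    [-0.3,[0,0,-35],0],
    [-0.3,[0,0,0],0],
    [-0.3,[0,0,0],0]
  ]
}}

```text
time_s: 27.8
tcp_pos: [661.4, -89.3, 155.9]
eef_rot: [[-0.998, 0.06, 0.0], [0.06, 0.998, 0.0], [-0.0, 0.0, -1.0]]
ft_force: [-1.6, -0.4, -0.1]
opening: 0.646
grip_force: 0.0
```

```bash
python3 plan.py 570.5,-368.5,150,100.2 570.5,-368.5,33,100.2 570.5,-368.5,150,100.2 613,-179.4,150,86.7 613,-179.4,37,86.7
```

```text
t 27.8 [661.4 -89.3 155.9] 86.6
shift [  74.  -284.1    5.9] then twist -13.6
shift [  0.   0. 117.] then twist 0.0
shift [   0.    0. -117.] then twist 0.0
shift [-75.3 178.6  -0. ] then twist 13.5
shift [  0.   0. 113.] then twist 0.0
```

{"name": "drive_tool", "arguments": {
  "moves": [
    [-0.3,[14,-54,6],0],
    [-0.3,[15,-57,0],0],
    [-0.3,[15,-58,0],0],
    [-0.3,[15,-58,0],0],
    [-0.3,[15,-57,0],0]
  ]
}}

```text
time_s: 28.42
tcp_pos: [569.7, -370.0, 148.4]
eef_rot: [[-0.998, 0.06, -0.002], [0.06, 0.998, 0.001], [0.002, 0.001, -1.0]]
ft_force: [0.2, -0.0, 0.4]
opening: 0.651
grip_force: 0.0
```

{"name": "drive_tool", "arguments": {
  "moves": [
    [-0.3,[0,0,0],-7],
    [-0.3,[0,0,0],-6.6],
    [-0.3,[0,0,0],0],
    [-0.3,[0,0,0],0]
  ]
}}

```text
time_s: 28.92
tcp_pos: [570.7, -368.2, 149.0]
eef_rot: [[-0.985, -0.175, -0.001], [-0.175, 0.985, 0.001], [0.001, 0.001, -1.0]]
ft_force: [-1.0, -0.0, -0.3]
opening: 0.649
grip_force: 0.0
```

```bash
python3 plan.py 570.5,-368.5,33,100.2;python3 - <<'E'
from h import *
f=viewer.grab_frame("wrist"); cv2.imwrite("pics/w5.png",f["pixels"][...,::-1])
E
```

```text
t 28.93 [ 570.7 -368.2  149. ] 100.1
shift [  0.3  -0.3 116. ] then twist -0.1
```

View pics/w5.png

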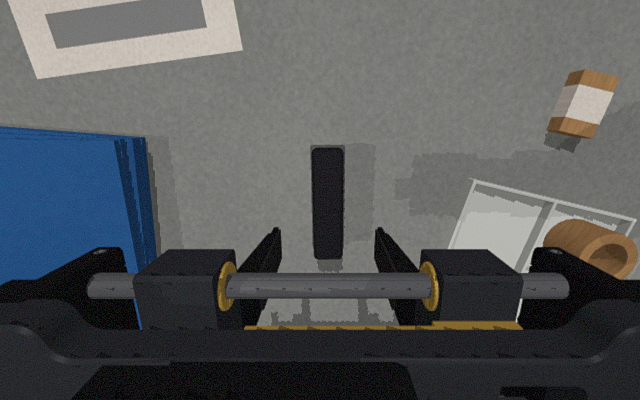

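The stapler at (328,203) is aligned and centred between the fingers.

{"name": "drive_tool", "arguments": {
  "moves": [
    [-0.3,[0,0,40],0],
    [-0.3,[0,0,40],0],
    [-0.3,[0,0,25],0],
    [-0.3,[0,0,10],0],
    [-0.3,[0,0,0],0]
  ]
}}

```text
time_s: 29.6
tcp_pos: [570.9, -368.4, 34.5]
eef_rot: [[-0.984, -0.176, -0.0], [-0.176, 0.984, 0.0], [0.0, 0.0, -1.0]]
ft_force: [-0.4, -0.1, -0.2]
opening: 0.649
grip_force: 0.0
```

{"name": "drive_tool", "arguments": {
  "moves": [
    [1,[0,0,0],0],
    [1,[0,0,0],0],
    [1,[0,0,0],0],
    [1,[0,0,0],0],
    [1,[0,0,0],0]
  ]
}}

```text
time_s: 30.22
tcp_pos: [570.9, -368.5, 35.0]
eef_rot: [[-0.984, -0.177, 0.0], [-0.177, 0.984, -0.0], [-0.0, -0.0, -1.0]]
ft_force: [-0.8, 0.5, 3.7]
opening: 0.312
grip_force: 20.0
```

{"name": "drive_tool", "arguments": {
  "moves": [
    [1,[0,0,-10],0],
    [1,[0,0,-30],0],
    [1,[0,0,-40],0],
    [1,[0,0,-30],0],
    [1,[0,0,-6],0]
  ]
}}

```text
time_s: 30.85
tcp_pos: [571.3, -368.8, 152.7]
eef_rot: [[-0.984, -0.177, 0.003], [-0.177, 0.984, -0.002], [-0.002, -0.002, -1.0]]
ft_force: [-0.2, -0.5, -3.1]
opening: 0.312
grip_force: 20.0
```

{"name": "drive_tool", "arguments": {
  "moves": [
    [1,[-15,34,0],0],
    [1,[-19,46,0],0],
    [1,[-19,46,0],0],
    [1,[-15,36,0],0],
    [1,[-7,17,0],0]
  ]
}}

```text
time_s: 31.48
tcp_pos: [612.8, -177.0, 149.5]
eef_rot: [[-0.984, -0.178, -0.002], [-0.179, 0.984, 0.001], [0.002, 0.001, -1.0]]
ft_force: [-0.4, -0.1, -2.9]
opening: 0.317
grip_force: 20.0
```

{"name": "drive_tool", "arguments": {
  "moves": [
    [1,[0,0,0],7],
    [1,[0,0,0],6.5],
    [1,[0,0,40],0],
    [1,[0,0,30],0],
    [1,[0,0,10],0]
  ]
}}

```text
time_s: 32.1
tcp_pos: [612.0, -179.3, 68.3]
eef_rot: [[-0.998, 0.058, -0.003], [0.058, 0.998, 0.001], [0.003, 0.001, -1.0]]
ft_force: [0.5, -0.5, -2.3]
opening: 0.314
grip_force: 20.0
```

```bash
python3 plan.py 613,-179.4,37,86.7
```

```text
t 32.1 [ 612.  -179.3   68.3] 86.6
shift [-1.  -0.  31.3] then twist -0.1
```

Contact is expected at about z 39.

{"name": "drive_tool", "arguments": {
  "moves": [
    [1,[0,0,12],0],
    [1,[0,0,8],0],
    [1,[0,0,4],0],
    [1,[0,0,1],0],
    [1,[0,0,0],0]
  ]
}}

```text
time_s: 32.72
tcp_pos: [613.2, -179.1, 46.0]
eef_rot: [[-0.998, 0.058, 0.001], [0.058, 0.998, -0.0], [-0.001, -0.0, -1.0]]
ft_force: [0.5, 0.1, -3.1]
opening: 0.31
grip_force: 20.0
```

{"name": "drive_tool", "arguments": {
  "moves": [
    [1,[0,0,1],0],
    [1,[0,0,0.5],0],
    [1,[0,0,0.5],0],
    [1,[0,0,0],0]
  ]
}}

```text
time_s: 33.22
tcp_pos: [613.0, -179.0, 43.6]
eef_rot: [[-0.998, 0.058, -0.0], [0.058, 0.998, 0.0], [0.0, 0.0, -1.0]]
ft_force: [0.3, -0.6, -2.7]
opening: 0.314
grip_force: 20.0
```

{"name": "drive_tool", "arguments": {
  "moves": [
    [1,[0,0,1],0],
    [1,[0,0,1],0],
    [1,[0,0,1],0],
    [1,[0,0,1],0],
    [1,[0,0,0],0]
  ]
}}

```text
time_s: 33.85
tcp_pos: [612.9, -179.0, 39.5]
eef_rot: [[-0.998, 0.058, -0.0], [0.058, 0.998, 0.0], [0.0, 0.0, -1.0]]
ft_force: [-0.1, -0.3, -3.1]
opening: 0.315
grip_force: 20.0
```

{"name": "drive_tool", "arguments": {
  "moves": [
    [1,[0,0,0.5],0],
    [1,[0,0,0.5],0],
    [1,[0,0,0],0]
  ]
}}

```text
time_s: 34.22
tcp_pos: [613.0, -179.0, 38.9]
eef_rot: [[-0.998, 0.058, 0.0], [0.058, 0.998, -0.0], [-0.0, 0.0, -1.0]]
ft_force: [-1.4, 0.7, 2.9]
opening: 0.314
grip_force: 20.0
```

Contact. Release, lift and back off clear of the camera's view.

{"name": "drive_tool", "arguments": {
  "moves": [
    [-0.1,[0,0,0],0],
    [-0.1,[0,0,0],0],
    [-0.1,[0,0,0],0],
    [-0.1,[0,0,-15],0],
    [-0.1,[0,0,-50],0]
  ]
}}

```text
time_s: 34.85
tcp_pos: [612.0, -178.7, 103.0]
eef_rot: [[-0.998, 0.058, -0.004], [0.058, 0.998, 0.002], [0.004, 0.001, -1.0]]
ft_force: [0.1, 0.7, 0.4]
opening: 0.548
grip_force: 0.0
```

{"name": "drive_tool", "arguments": {
  "moves": [
    [-0.1,[0,0,-50],0],
    [-0.1,[0,0,-30],0],
    [-0.1,[30,-50,0],0],
    [-0.1,[30,-50,0],0],
    [-0.1,[30,-50,0],0]
  ]
}}

```text
time_s: 35.48
tcp_pos: [513.5, -324.8, 184.9]
eef_rot: [[-0.998, 0.057, 0.001], [0.057, 0.998, -0.001], [-0.001, -0.001, -1.0]]
ft_force: [0.8, -0.5, 0.8]
opening: 0.549
grip_force: 0.0
```

{"name": "drive_tool", "arguments": {
  "moves": [
    [-0.1,[30,-50,0],0],
    [-0.1,[20,-50,0],0],
    [-0.1,[0,-30,0],0],
    [-0.1,[0,0,0],0],
    [-0.1,[0,0,0],0]
  ]
}}

```text
time_s: 36.1
tcp_pos: [457.1, -449.7, 184.1]
eef_rot: [[-0.998, 0.058, 0.0], [0.058, 0.998, 0.0], [-0.0, 0.0, -1.0]]
ft_force: [-0.3, 0.3, -0.1]
opening: 0.552
grip_force: 0.0
```

```bash
python3 - <<'E'
from meas import *
f=viewer.grab_frame("top"); measure(f,["mini","narrow"])
P=cloud(f,np.array(f["world_from_camera"])); z=P[...,2]
for nm,c,a in(("tray2",(618,128),-4.9),("tray3",(615.5,-133),-3.3)):
    r=np.radians(a); X=np.array([np.cos(r),np.sin(r)]);Y=np.array([-X[1],X[0]])
    d=P[...,:2]-c; x=d@X;y=d@Y
    m=((abs(x)<76)&(abs(y)<112)&(z>21)&(z<120)).astype(np.uint8)
    n,l,s,_=cv2.connectedComponentsWithStats(m)
    for i in range(1,n):
        if s[i,4]>40:
            k=l==i; q=np.stack([x[k],y[k]],-1).astype(np.float32); print(nm,s[i,4],"zmax %.0f"%np.percentile(z[k],95),[np.round(t,1) for t in cv2.minAreaRect(q)])
cv2.imwrite("pics/end.png",cv2.resize(f["pixels"][80:285,130:500],(800,443))[...,::-1])
E
```

```text
mini 158 z31 all [446. 118.] [22. 59.] 83.9 | top [445. 117.] [19. 58.] 81.2
narrow 139 z20 all [584. 359.] [42. 41.] 44.9 | top [583. 359.] [42. 39.] 45.8
tray2 710 zmax 43 [array([-1.4, 56.8]), array([100.7,  56.3]), np.float64(0.2)]
tray2 277 zmax 36 [array([  0.4, -60.9]), array([45.8, 49.3]), np.float64(80.2)]
tray3 107 zmax 76 [array([38.8, 47.8]), array([25.2, 30.7]), np.float64(56.9)]
tray3 494 zmax 52 [array([  0.2, -47.9]), array([113.2,  31.4]), np.float64(0.1)]
tray3 295 zmax 54 [array([-43.9,  45.7]), array([57.6, 58.5]), np.float64(7.3)]
```

View pics/end.png

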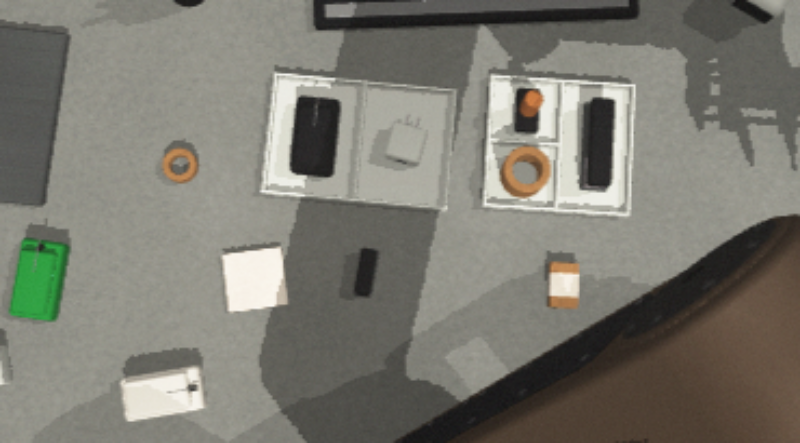

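The picture shows all five items upright and centred in their compartments: mouse (316,136), charger (406,140), stamp (528,110), tape (526,172) and stapler (598,142). The mini stapler and narrow tape have not moved.

```bash
python3 -c "
from rig import job
print(job.finish_job())"
```

```text
the job is handed in; nothing more can be done
None
```

Both kits are made up and the job is handed in at about 36 s of the 136 s allowed: the final top view showed all five items upright in their compartments and the mini stapler and narrow tape unmoved, but the hand-in returned no verdict.

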